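# Take the spice caddy off the barbecue rail and hold it level

### The job

Take the spice caddy off the two-bar rail by its wooden carrying handle: lift it straight up until its hooks clear the top bar, then draw it straight out in front of the rail, towards the robot, keeping it level all the while so that the three spice shakers stay standing in it. Finish still holding it up in the air there, level and motionless and touching nothing else, with its underside at least 12 cm above the pavers and its hooks at least 3 cm in front of the top bar. Leave everything else on the rail and on the ledge where it is.

Things in the scene. Friction and masses are not known exactly. Their poses are not given: they have to be found in the camera images.
- caddy_grip (a point): Centre of the caddy's wooden handle, the place to grip; axes as the caddy's: z up, y along the handle, +x towards the rail. The handle is a bar 22 mm thick (x), 26 mm high (z), 210 mm long (y), held at its ends by upright steel straps 34 mm wide (x). It is 165 mm above the caddy's underside; the shakers' tops are at least 55 mm below the handle. Grip it in the middle, firmly.
- caddy: Spice caddy: open steel tray with an arched handle; origin at the centre of its underside, z up, y along it, +x towards the rail. 90 mm deep (x), 216 mm long (y), walls 55 mm high, 80 mm at the back. About 0.4 kg, its load 0.3 kg, perhaps heavier at one end. It hangs left or right of the rail's middle, level, underside 70 mm above the pavers, rubber buffers leaning on the low bar.
- caddy_hook (a point): Midpoint between the caddy's two hooks, at the top of their bends: x = +56 mm, 108 mm above the underside, 57 mm below the handle's centre. The hooks, 22 mm wide, at y = +75 and -75 mm, rise from the back wall, bend over the top bar and come down 22 mm behind it, with 8 mm of play in x. They pass over the bar once the caddy has risen 22 mm. Their rear face is at x = +68 mm.
- rail: Stainless hanging rail fixed to the pavers; origin on the pavers under its middle, y along the bars, z up, -x towards the robot. Two level bars 12 mm thick, one above the other at x = 0, axes 169 and 90 mm up, end at y = +260 and -260 mm in posts 193 mm high on round feet 56 mm wide. Caddy and pot hang with their centres at x = -59 mm.
- shaker_tall: Steel spice shaker, 48 mm wide and 92 mm high, standing loose in one of the caddy's three compartments (which one varies); origin at the centre of its underside, z up.
- shaker_jar: Glass spice shaker with a dark cap, 54 mm wide and 78 mm high, loose in another compartment; origin at the centre of its underside, z up.
- shaker_short: Steel spice shaker, 58 mm wide and 60 mm high, loose in the third compartment; origin at the centre of its underside, z up.
- pot: Bystander: round steel utensil pot, 88 mm wide and 125 mm high, with the handles of three utensils sticking out, hung by one hook on the other half of the rail; origin at the centre of its underside, 40 mm above the pavers; the utensils reach 280 mm above the pavers and up to 60 mm to the side of its centre.
- trivet: Bystander: round ceramic trivet, 160 mm wide and 15 mm high, flat on the pavers before the rail; origin at the centre of its underside.
- tongs: Bystander: tongs with orange silicone grips and tips, 300 mm long and 24 mm high, lying on the right (-y); origin under their middle.
- canister: Bystander: screw-top plastic canister, 110 mm wide and 171 mm high, on the right (-y); origin at the centre of its underside.
- skewer_block: Bystander: drilled wooden block, 90 x 170 x 55 mm, with steel skewers standing in it to 235 mm high, on the left (+y); origin at the centre of its underside.
- tin: Bystander: small stainless spice tin, 63 mm wide and 74 mm high, on a wooden lazy susan 200 mm wide and 32 mm high on the left (+y); origin at the centre of the tin's underside.

How it is judged:
By the outcome, as a careful person would: the job done as asked, in the order asked, and still so for the second after the job is handed in, while the arm keeps its last pose, push and grip.
It also fails if it takes over 32 s, if anything falls off the work surface, if the arm or the gripper's body presses on something with over 40 N, if the wrist force passes 120 N, or if a joint passes its speed limit or range.

### The arm

A 7-joint arm with a two-finger parallel gripper is mounted at the origin on the work surface. World frame = base frame: x ahead of the robot, y to its left, z up, the work surface at z = 0. Lengths are in m, angles in rad, forces in N, time in s.
With the tool pointing down it reaches from about 0.35 to 0.9 m from the base axis. Payload 8.1 kg.
Tool frame: the origin (TCP) lies midway between the tips of the shut fingers; the grasp point (between the pads) lies 19 mm behind it; z points along the fingers, y is the line along which they close (so a half turn about z gives the same grasp; the last joint's range is limited). The gripper opens to 92 mm and grips with 3 to 60 N. Pads are 19 mm wide; open, the fingers measure 130 mm over their backs; the gripper's body (75 mm by 190 mm) begins 47 mm behind the grasp point.
Start: joints at [1.121, 0.434, 0.025, 1.573, -0.012, 1.134, -0.075], TCP at [0.212, -0.588, 0.227] pointing down, gripper open.
Joint ranges: [-2.62, 2.62], [-0.44, 2.09], [-1.27, 1.32], [0.08, 2.57], [-1.32, 4.46], [0.12, 2], [-2.74, 2.74]. Speed limits (rad/s): [2.22, 2.22, 3.01, 3.01, 3.14, 3.14, 3.14].

### API

Orientations are given as a rotation vector (axis times angle).
In Python, from cell import arm gives the robot as it stands.
- The arm moves only by the tool move_arm, never from a script. Its argument "motion" is a list of rows, each an object of numbers: "tx", "ty", "tz": the shift along the tool's x, y, z normalised to -1 to 1, where 1 is 1000 mm; "twist": the turn about the tool's z normalised to -1 to 1, where 1 is pi/2 rad. In form: [{"tx": .., "ty": .., "tz": .., "twist": ..}, ...]. A call has 1 to 12 rows; each row shifts and turns the commanded pose from where the row before left it, along the tool's axes as they then stand; what a row does not reach is not made up. A row lasts 1/10 s, in which the tool goes at most 50 mm and 8.59 degrees, less where a joint would pass 70% of its speed; a pose out of reach is approached as far as the arm can. A call with a number of a shift or a turn outside -1 to 1 is refused whole. A call with a gripper value outside its range is refused whole. "gripper" is the gripper's target within -1 to 1 (shut at 1, half-way at 0, fully open at -1), set as the call begins (left out, the last holds). The fingers move at their own pace and stop on an object; "squeeze" is the grip in N (left out, the last holds). Time passes only in rows, so rows that do not move let the fingers close. It gives the time, the measured TCP pose, the force, the opening and the grip force at its end, in the units of the state.
- arm.observe(): the state, without advancing time (a new reading comes with each control period).
- arm.get_image(name): name is "scene" or "top" or "wrist"; returns the picture (400x640x3 uint8, red, green, blue); there is no depth.
- arm.calibration(name): a dict with "K" (3x3 intrinsics, pixels), "T" (4x4, takes a point from camera to world coordinates). Camera axes: x right, y down, z forward; pixel columns grow to the right and rows downward; lengths in m; the calibration is good to about 2 mm. A picture is of the moment at which its call begins: read the wrist's pose just before it. calibration takes no time and is no camera call; for the wrist camera it gives the pose at the moment of the call.
- arm.sign_off(): hands the job in; it is judged then, once.
Trained networks look in the newest picture that a camera, given by its name, has taken for a name from the list of things; names that differ only in an ending like _2 or _b are one class to them, and where a whole thing is asked for, a point or a joint stands for the part that bears it (a point fixed in the world has none). Each returns a list of dicts, best first, with "conf" (0 to 1); they miss things now and then, are a little off and sometimes report something else, mostly with a low value. They report only what shows in the picture. A call takes as long as a camera call.
- arm.look_for(camera, query): "point" ([column, row] as shares, 0 to 1, of the picture: columns of its width, rows of its height, amid what is visible of it).
- arm.regions_of(camera, query): "region" (400x640 bool, what is visible of it) and "point" ([column, row] as shares, 0 to 1, of the picture: columns of its width, rows of its height, amid what is visible of it).
- arm.place_of(camera, query): "point" ([column, row] as shares, 0 to 1, of the picture: columns of its width, rows of its height: a listed point, or the origin of a listed thing).
The state is a dict: "clock": time; "joints": joint angles; "dq": joint speeds; "joint_efforts": joint torques, N m; "position": TCP position; "ee_rot": TCP orientation; "force": force on the tool from outside, world axes, zero at the start; "ft_torque": the same for the moment, N m; "width": opening from 0.0 (shut) to 1.0 (fully open); "gripper_force": force on a finger pad.
Only numpy, scipy, OpenCV 4.12 (cv2) and the standard library are available. Lean on these libraries where they do the work, as an engineer would, in place of code of your own. Each camera call takes 0.05 s, during which the arm holds its last target. There are 200 camera calls.

## Working session

There is one attempt and no reset: what is moved stays moved. The work goes in short steps, Python scripts to look and compute and a tool call to move; the robot and the scene stay as the last step left them, time stands still between calls to the robot, and variables do not carry over. Pictures are saved under pics/ and viewed, at most 10 in all, crops included, and the job is handed in when it is done.

Besides the shell and the picture viewer there is one more tool, called after "Emit:" by a JSON object that holds its "fn" and its "kwargs", one argument or row to a line. move_arm: Moves the arm, as the interface text tells. Scaled input: -1 to 1 covers 1000 mm each way for a shift and pi/2 rad each way for a turn. Its arguments: {"type":"object","properties":{"motion":{"type":"array","items":{"type":"object","properties":{"tx":{"type":"number"},"ty":{"type":"number"},"tz":{"type":"number"},"twist":{"type":"number"}}}},"gripper":{"type":"number"},"squeeze":{"type":"number"}},"required":["motion"]}

```bash
mkdir -p pics; ls
cat > h.py <<'E'
from cell import arm
import numpy as np, cv2
from scipy.spatial.transform import Rotation as R
def snap(c,f):
    im=arm.get_image(c); cv2.imwrite(f'pics/{f}.png',im[:,:,::-1]); return im
def ray(c,p):
    k=arm.calibration(c);K=np.array(k['K']);T=np.array(k['T'])
    d=T[:3,:3]@np.linalg.solve(K,[p[0]*640,p[1]*400,1]); return T[:3,3],d/np.linalg.norm(d)
def atz(c,p,z):
    o,d=ray(c,p); return o+d*(z-o[2])/d[2]
def tri(a,b):
    A=0;B=0
    for o,d in (a,b):
        P=np.eye(3)-np.outer(d,d);A=A+P;B=B+P@o
    X=np.linalg.solve(A,B); return X,[np.linalg.norm((np.eye(3)-np.outer(d,d))@(X-o)) for o,d in (a,b)]
E
python3 - <<'E'
from h import *
s=arm.observe();print(s)
for c in('scene','top'):
    snap(c,c+'0');print(c,np.array(arm.calibration(c)['T'])[:3,[2,3]].T)
    for q in('caddy_grip','caddy_hook','rail','caddy','pot','skewer_block'):
        print(q,[(np.round(r['point'],3),round(r['conf'],2)) for r in arm.place_of(c,q)][:2])
print(R.from_rotvec(s['ee_rot']).as_matrix())
E
```

```text
pics
{'clock': 0.0, 'joints': array([ 1.12135241,  0.43521897,  0.02499072,  1.57409602, -0.01159519,
        1.13401295, -0.07509528]), 'dq': array([ 3.85416190e-04, -9.69224151e-05,  4.93509878e-04, -4.17100204e-04,
       -5.38207090e-04,  4.26890201e-04,  1.63974275e-04]), 'joint_efforts': array([-1.80342690e-04, -6.67854238e+01,  9.84813273e-01, -3.14465582e+01,
       -6.05922681e-02,  4.28898528e-02,  1.56743963e-04]), 'position': array([ 0.21221576, -0.58731906,  0.2259481 ]), 'ee_rot': array([-3.09298127e+00, -5.41707561e-01,  6.69676272e-04]), 'force': array([-0.00216205, -0.33089735,  1.22911676]), 'ft_torque': array([-0.0027481 , -0.05346691, -0.0076827 ]), 'gripper_force': 0.0, 'width': 1.0003763230753622}
scene [[-0.31647417 -0.44566189 -0.83739452]
 [ 0.85589662  0.52082264  1.14449135]]
caddy_grip [(array([0.539, 0.592]), 0.83)]
caddy_hook [(array([0.518, 0.654]), 0.74)]
rail [(array([0.465, 0.658]), 0.66), (array([0.621, 0.652]), 0.18)]
caddy [(array([0.529, 0.655]), 0.78)]
pot [(array([0.435, 0.564]), 0.58), (array([0.619, 0.934]), 0.5)]
skewer_block [(array([0.434, 0.56 ]), 0.73), (array([0.616, 0.937]), 0.72)]
top [[ 0.1753032  -0.00689442 -0.98449035]
 [ 0.22912944  0.01574262  1.60092149]]
caddy_grip [(array([0.413, 0.454]), 0.81), (array([0.409, 0.424]), 0.42)]
caddy_hook [(array([0.408, 0.434]), 0.82), (array([0.422, 0.476]), 0.54)]
rail [(array([0.469, 0.42 ]), 0.58), (array([0.387, 0.573]), 0.17)]
caddy [(array([0.421, 0.476]), 0.62)]
pot [(array([0.511, 0.428]), 0.95)]
skewer_block [(array([0.301, 0.451]), 0.9), (array([0.406, 0.428]), 0.43)]
[[ 9.40477093e-01  3.39856396e-01 -6.84440592e-04]
 [ 3.39857049e-01 -9.40476010e-01  1.43547975e-03]
 [-1.55842982e-04 -1.58264778e-03 -9.99998735e-01]]
```

View pics/scene0.png

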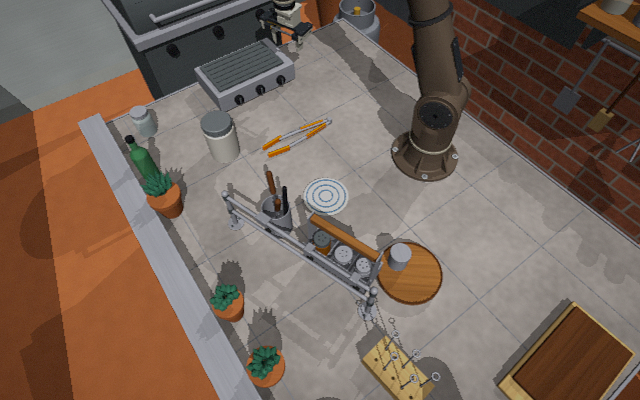

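View pics/top0.png

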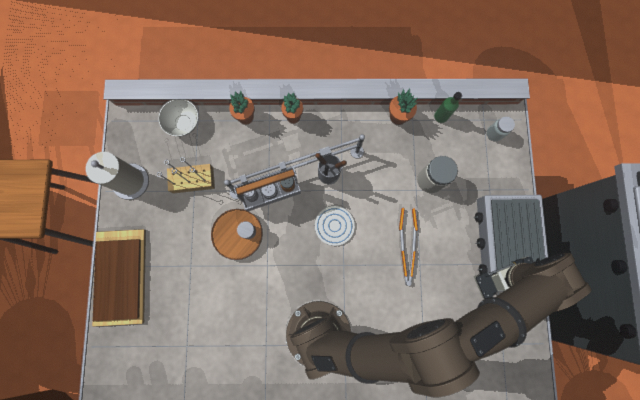

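Run:
```python
from h import *
print('grip',tri(ray('scene',(.539,.592)),ray('top',(.413,.454))))
print('hook',tri(ray('scene',(.518,.654)),ray('top',(.408,.434))))
for n,p,z in(('grip',(.413,.454),.235),('hook',(.408,.434),.178),('rail',(.469,.42),0),('pot',(.511,.428),.04),('block',(.301,.451),0)):print(n,atz('top',p,z))
```

```text
grip (array([0.54041116, 0.18644552, 0.2432418 ]), [np.float64(0.0008498449772163107), np.float64(0.0008498449772163689)])
hook (array([0.58901999, 0.20319132, 0.17661757]), [np.float64(0.004242388559561032), np.float64(0.00424238855956102)])
grip [0.54286577 0.18683826 0.235     ]
hook [0.5857908  0.20613263 0.178     ]
rail [0.65351868 0.07041389 0.        ]
pot [ 0.62940115 -0.03834611  0.04      ]
block [0.60281992 0.50801619 0.        ]
```

The scene view shows the caddy's handle from (311,217) to (380,258), with the pot to its left. The top view shows the handle from (235,192) to (296,173) and the rail posts at about (229,185) and (361,138). The grip is at about (0.542, 0.187, 0.238), with a yaw of about 19-20°. I'll swing the arm around the base axis, raised.

Emit:
{"fn": "move_arm", "kwargs": {
  "motion": [
    {"tx": 0.03, "ty": -0.005, "tz": -0.03, "twist": -0.055},
    {"tx": 0.035, "ty": -0.005, "tz": -0.03, "twist": -0.055},
    {"tx": 0.035, "ty": -0.005, "tz": -0.03, "twist": -0.055},
    {"tx": 0.045, "ty": -0.005, "tz": -0.02, "twist": -0.055},
    {"tx": 0.047, "ty": -0.005, "tz": -0.01, "twist": -0.055},
    {"tx": 0.047, "ty": -0.005, "tz": -0.01, "twist": -0.055},
    {"tx": 0.049, "ty": -0.005, "twist": -0.055},
    {"tx": 0.049, "ty": -0.005, "twist": -0.055},
    {"tx": 0.049, "ty": -0.005, "twist": -0.055},
    {"tx": 0.049, "ty": -0.005, "twist": -0.055},
    {"tx": 0.049, "ty": -0.005, "twist": -0.055},
    {"tx": 0.049, "ty": -0.005, "twist": -0.055}
  ],
  "gripper": -1
}}

```text
invalid input
```

```bash
cat >> h.py <<'E'
def plan(g,yaw,z):
    s=arm.observe();M=R.from_rotvec(s['ee_rot']).as_matrix();p=s['position']
    print('clock',s['clock'],'pos',p,'q',np.round(s['joints'],2))
    t=np.array([g[0],g[1],z])
    a=np.arctan2(M[1,1],M[0,1]);dy=(yaw-a+np.pi/2)%np.pi-np.pi/2
    print('tool shift (m)',M.T@(t-p),'twist',-dy/(np.pi/2),'tilt deg',np.degrees(np.arccos(-M[2,2])))
E
python3 - <<'E'
from h import *
# rail/handle yaw from the top view
for a,b,z in(((235,192),(296,173),.24),((229,185),(361,138),.193)):
    A,B=[atz('top',(u/640,v/400),z) for u,v in(a,b)];d=A-B;print(A,B,np.degrees(np.arctan2(-d[0],d[1])))
plan((.542,.187),np.radians(19.5),.33)
E
```

```text
[0.50532601 0.28651111 0.24      ] [0.57200936 0.07664413 0.24      ] 17.627187209942115
[0.5404732 0.3180739 0.193    ] [ 0.71486728 -0.15853523  0.193     ] 20.097870203596674
clock 0.7 pos [ 0.21239096 -0.58782701  0.22676209] q [ 1.12  0.43  0.03  1.57 -0.01  1.13 -0.08]
tool shift (m) [ 0.57328804 -0.61670446 -0.1033127 ] twist -0.9959388082537822 tilt deg 0.00548797983063623
```

Emit:
{"fn": "move_arm", "kwargs": {
  "motion": [
    {"tx": 0.03, "ty": -0.005, "tz": -0.03, "twist": -0.055},
    {"tx": 0.035, "ty": -0.005, "tz": -0.03, "twist": -0.055},
    {"tx": 0.035, "ty": -0.005, "tz": -0.03, "twist": -0.055},
    {"tx": 0.045, "ty": -0.005, "tz": -0.02, "twist": -0.055},
    {"tx": 0.047, "ty": -0.005, "tz": -0.01, "twist": -0.055},
    {"tx": 0.047, "ty": -0.005, "tz": -0.01, "twist": -0.055},
    {"tx": 0.049, "ty": -0.005, "tz": 0, "twist": -0.055},
    {"tx": 0.049, "ty": -0.005, "tz": 0, "twist": -0.055},
    {"tx": 0.049, "ty": -0.005, "tz": 0, "twist": -0.055},
    {"tx": 0.049, "ty": -0.005, "tz": 0, "twist": -0.055},
    {"tx": 0.049, "ty": -0.005, "tz": 0, "twist": -0.055},
    {"tx": 0.049, "ty": -0.005, "tz": 0, "twist": -0.055}
  ],
  "gripper": -1
}}

```text
clock: 1.9
position: [0.5046, -0.1593, 0.3568]
ee_rot: [2.416, 2.008, 0.0]
force: [1.4, -0.1, -0.3]
width: 0.999
gripper_force: 0.0
```

Run:
```python
from h import *
plan((.542,.187),np.radians(19.5),.34)
```

```text
clock 1.9 pos [ 0.50463096 -0.1592561   0.35678511] q [ 0.52  0.23 -0.39  1.57  0.09  1.37 -0.07]
tool shift (m) [ 0.34725565 -0.02653417  0.01676064] twist -0.33364467529841413 tilt deg 0.025565896181675762
```

Emit:
{"fn": "move_arm", "kwargs": {
  "motion": [
    {"tx": 0.045, "ty": 0.007, "tz": 0, "twist": -0.042},
    {"tx": 0.045, "ty": 0.007, "tz": 0, "twist": -0.042},
    {"tx": 0.045, "ty": 0.007, "tz": 0, "twist": -0.042},
    {"tx": 0.045, "ty": 0.007, "tz": 0, "twist": -0.042},
    {"tx": 0.045, "ty": 0.007, "tz": 0, "twist": -0.042},
    {"tx": 0.045, "ty": 0.007, "tz": 0, "twist": -0.042},
    {"tx": 0.04, "ty": 0.007, "tz": 0, "twist": -0.042},
    {"tx": 0.02, "ty": 0.003, "tz": 0, "twist": -0.042},
    {"tx": 0, "ty": 0, "tz": 0, "twist": 0},
    {"tx": 0, "ty": 0, "tz": 0, "twist": 0}
  ]
}}

```text
clock: 2.9
position: [0.5482, 0.1658, 0.3566]
ee_rot: [1.814, 2.564, -0.001]
force: [0.5, -0.8, -0.2]
width: 0.994
gripper_force: 0.0
```

Run:
```python
from h import *
plan((.542,.187),np.radians(19.5),.34)
snap('wrist','w1')
k=arm.calibration('wrist');print(np.array(k['T']).round(3))
for q in('caddy_grip','caddy_hook'):
    for r in arm.place_of('wrist',q)[:2]: print(q,np.round(r['point'],3),r['conf'],atz('wrist',r['point'],.237 if q=='caddy_grip' else .178))
```

```text
clock 2.9 pos [0.54818681 0.1657717  0.35661391] q [ 0.06  0.34 -0.62  1.45  0.2   1.41 -0.23]
tool shift (m) [0.02209237 0.00123926 0.01659309] twist -0.0005752968533230375 tilt deg 0.05579977022639986
[[ 0.944  0.321  0.083  0.527]
 [ 0.331 -0.913 -0.237  0.228]
 [-0.     0.251 -0.968  0.515]
 [ 0.     0.     0.     1.   ]]
caddy_grip [0.499 0.423] 0.86 [0.54067491 0.17893621 0.237     ]
caddy_hook [0.59  0.388] 0.86 [0.59254201 0.20046418 0.178     ]
```

View pics/w1.png

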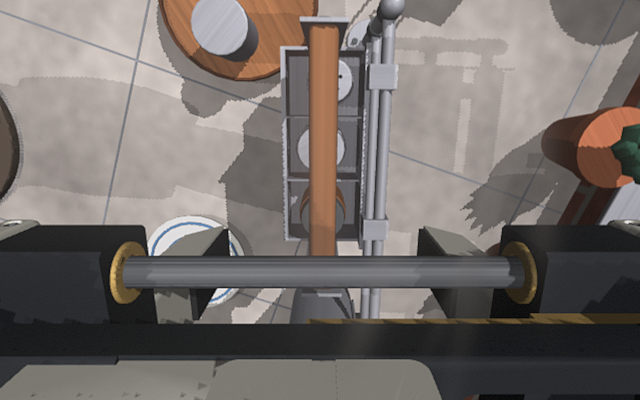

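The wrist view shows the handle running vertically at column ~323, from row 22 to about 290, almost aligned with the fingers' centre. Two points along the handle give me its line and middle.

Run:
```python
from h import *
A,B,C=[atz('wrist',(u/640,v/400),.250) for u,v in((325,24),(322.5,250),(323,292))]
d=A-B;print(A,B,C,np.degrees(np.arctan2(-d[0],d[1])),np.linalg.norm(A-C))
u=d/np.linalg.norm(d);g=A-.105*u;print('mid from end',g)
plan(g,np.arctan2(-d[0],d[1]),.218)
```

```text
[0.50987976 0.27977209 0.25      ] [0.56446678 0.11841869 0.25      ] [0.57757973 0.08221885 0.25      ] 18.691047883454726 0.20883143199738344
mid from end [0.54352859 0.18030975 0.25      ]
clock 3.05 pos [0.54852839 0.16457135 0.35666379] q [ 0.06  0.34 -0.62  1.45  0.2   1.41 -0.23]
tool shift (m) [0.01665617 0.00050881 0.13864579] twist 0.006754025949272748 tilt deg 0.06281515511283665
```

Emit:
{"fn": "move_arm", "kwargs": {
  "motion": [
    {"tx": 0.0165, "ty": 0.0005, "tz": 0.005, "twist": 0.006},
    {"tx": 0, "ty": 0, "tz": 0.035, "twist": 0},
    {"tx": 0, "ty": 0, "tz": 0.035, "twist": 0},
    {"tx": 0, "ty": 0, "tz": 0.035, "twist": 0},
    {"tx": 0, "ty": 0, "tz": 0.02, "twist": 0},
    {"tx": 0, "ty": 0, "tz": 0.01, "twist": 0},
    {"tx": 0, "ty": 0, "tz": 0, "twist": 0},
    {"tx": 0, "ty": 0, "tz": 0, "twist": 0}
  ]
}}

```text
clock: 3.85
position: [0.5436, 0.1822, 0.2178]
ee_rot: [1.826, 2.555, 0.002]
force: [0.6, -0.7, -0.0]
width: 0.999
gripper_force: 0.0
```

Run:
```python
from h import *
plan((.5435,.1803),np.radians(18.7),.216)
snap('wrist','w2');print(arm.observe()['force'])
```

```text
clock 3.85 pos [0.54361865 0.18224039 0.21780071] q [ 0.02  0.43 -0.61  1.68  0.27  1.12 -0.33]
tool shift (m) [-0.00179711 -0.00074358  0.00179978] twist 0.00233343013948588 tilt deg 0.0792685004445066
[ 0.13072655 -0.62155545 -0.6224736 ]
```

View pics/w2.png

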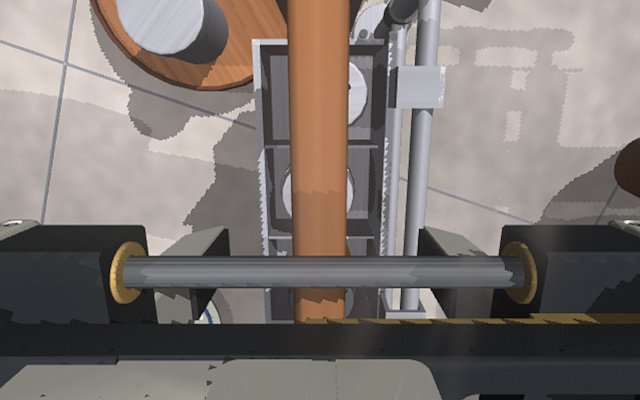

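The handle is centred between the fingers at column ~320, so I'm closing.

Emit:
{"fn": "move_arm", "kwargs": {
  "motion": [
    {"tx": -0.001, "ty": 0, "tz": 0.0015, "twist": 0.002},
    {"tx": 0, "ty": 0, "tz": 0, "twist": 0},
    {"tx": 0, "ty": 0, "tz": 0, "twist": 0},
    {"tx": 0, "ty": 0, "tz": 0, "twist": 0},
    {"tx": 0, "ty": 0, "tz": 0, "twist": 0},
    {"tx": 0, "ty": 0, "tz": 0, "twist": 0},
    {"tx": 0, "ty": 0, "tz": 0, "twist": 0},
    {"tx": 0, "ty": 0, "tz": 0, "twist": 0},
    {"tx": 0, "ty": 0, "tz": 0, "twist": 0},
    {"tx": 0, "ty": 0, "tz": 0, "twist": 0}
  ],
  "gripper": 1,
  "squeeze": 60
}}

```text
clock: 4.9
position: [0.5423, 0.1812, 0.2152]
ee_rot: [-1.828, -2.554, 0.003]
force: [-4.0, -0.9, 4.0]
width: 0.233
gripper_force: 60.0
```

Emit:
{"fn": "move_arm", "kwargs": {
  "motion": [
    {"tx": 0, "ty": 0, "tz": -0.002, "twist": 0},
    {"tx": 0, "ty": 0, "tz": -0.004, "twist": 0},
    {"tx": 0, "ty": 0, "tz": -0.005, "twist": 0},
    {"tx": 0, "ty": 0, "tz": -0.004, "twist": 0},
    {"tx": 0, "ty": 0, "tz": 0, "twist": 0},
    {"tx": 0, "ty": 0, "tz": 0, "twist": 0}
  ]
}}

```text
clock: 5.5
position: [0.5433, 0.1815, 0.2303]
ee_rot: [1.829, 2.554, 0.0]
force: [-0.7, -0.9, -8.4]
width: 0.235
gripper_force: 60.0
```

Run:
```python
from h import *
s=arm.observe();print(s['force'],s['ft_torque'],s['position'])
snap('wrist','w3')
```

```text
[-0.69888636 -0.88641905 -8.43374507] [-0.03596105 -0.10241387 -0.02718124] [0.54332316 0.18146172 0.23028916]
```

View pics/w3.png

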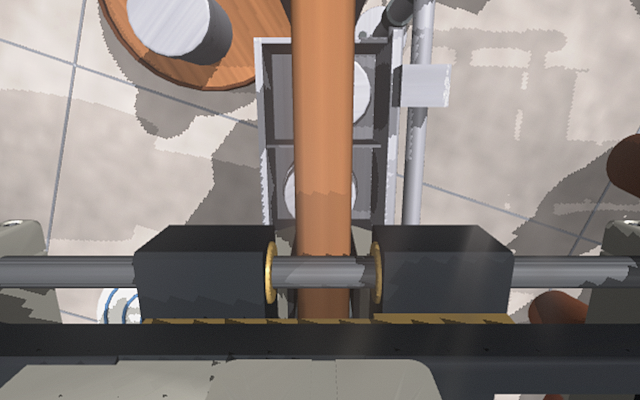

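The tray edge is still at row 38 and columns 255-400, as before the lift, so it is hanging level with its full weight on the gripper. I'll keep lifting.

Emit:
{"fn": "move_arm", "kwargs": {
  "motion": [
    {"tx": 0, "ty": 0, "tz": -0.003, "twist": 0},
    {"tx": 0, "ty": 0, "tz": -0.006, "twist": 0},
    {"tx": 0, "ty": 0, "tz": -0.008, "twist": 0},
    {"tx": 0, "ty": 0, "tz": -0.01, "twist": 0},
    {"tx": 0, "ty": 0, "tz": -0.01, "twist": 0},
    {"tx": 0, "ty": 0, "tz": -0.01, "twist": 0},
    {"tx": 0, "ty": 0, "tz": -0.01, "twist": 0},
    {"tx": 0, "ty": 0, "tz": -0.008, "twist": 0},
    {"tx": 0, "ty": 0, "tz": -0.005, "twist": 0},
    {"tx": 0, "ty": 0, "tz": -0.002, "twist": 0},
    {"tx": 0, "ty": 0, "tz": 0, "twist": 0},
    {"tx": 0, "ty": 0, "tz": 0, "twist": 0}
  ]
}}

```text
clock: 6.75
position: [0.5429, 0.1813, 0.3022]
ee_rot: [-1.829, -2.554, 0.001]
force: [-4.4, -2.4, -4.6]
width: 0.236
gripper_force: 60.0
```

Run:
```python
from h import *
s=arm.observe();print(s['force'],s['ft_torque'],s['position'])
a=cv2.imread('pics/w3.png');snap('wrist','w4');b=cv2.imread('pics/w4.png');c=snap('scene','s4')[100:300,220:460,::-1]
cv2.imwrite('pics/m4.png',np.vstack([cv2.resize(c,(640,533))]))
cv2.imwrite('pics/ww.png',np.hstack([a[:230,200:460],b[:230,200:460]]))
```

```text
[-4.41777886 -2.42944524 -4.56628627] [-0.53000011  1.26678772  0.09927615] [0.54293431 0.18132994 0.30216822]
```

View pics/ww.png

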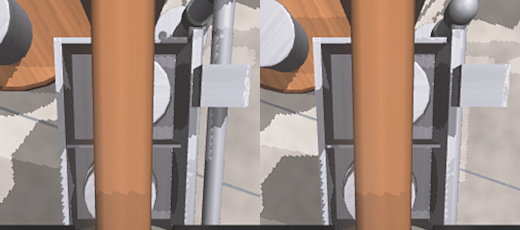

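View pics/m4.png

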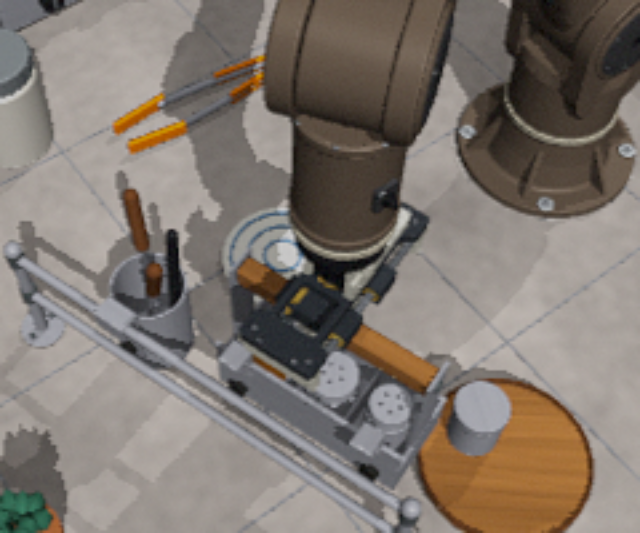

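Both views show the caddy level, its shakers standing and its hooks well above the bar. The ~5 N push towards the robot fits the rubber buffers now touching the top bar, so I'll draw out gently.

Emit:
{"fn": "move_arm", "kwargs": {
  "motion": [
    {"tx": 0, "ty": -0.002, "tz": 0, "twist": 0},
    {"tx": 0, "ty": -0.004, "tz": 0, "twist": 0},
    {"tx": 0, "ty": -0.007, "tz": 0, "twist": 0},
    {"tx": 0, "ty": -0.01, "tz": 0, "twist": 0},
    {"tx": 0, "ty": -0.013, "tz": 0, "twist": 0},
    {"tx": 0, "ty": -0.014, "tz": 0, "twist": 0},
    {"tx": 0, "ty": -0.014, "tz": 0, "twist": 0},
    {"tx": 0, "ty": -0.014, "tz": 0, "twist": 0},
    {"tx": 0, "ty": -0.013, "tz": 0, "twist": 0},
    {"tx": 0, "ty": -0.011, "tz": 0, "twist": 0},
    {"tx": 0, "ty": -0.008, "tz": 0, "twist": 0},
    {"tx": 0, "ty": -0.005, "tz": 0, "twist": 0}
  ]
}}

```text
clock: 8.05
position: [0.4337, 0.1442, 0.3024]
ee_rot: [1.829, 2.554, 0.0]
force: [0.2, -0.2, -7.8]
width: 0.236
gripper_force: 60.0
```

Emit:
{"fn": "move_arm", "kwargs": {
  "motion": [
    {"tx": 0, "ty": -0.002, "tz": 0, "twist": 0},
    {"tx": 0, "ty": 0, "tz": 0, "twist": 0},
    {"tx": 0, "ty": 0, "tz": 0, "twist": 0},
    {"tx": 0, "ty": 0, "tz": 0, "twist": 0},
    {"tx": 0, "ty": 0, "tz": 0, "twist": 0},
    {"tx": 0, "ty": 0, "tz": 0, "twist": 0},
    {"tx": 0, "ty": 0, "tz": 0, "twist": 0},
    {"tx": 0, "ty": 0, "tz": 0, "twist": 0}
  ]
}}

```text
clock: 8.85
position: [0.4325, 0.1438, 0.3022]
ee_rot: [-1.829, -2.554, -0.0]
force: [0.6, -0.1, -7.4]
width: 0.233
gripper_force: 60.0
```

Run:
```python
from h import *
s=arm.observe();print(s['force'],s['ft_torque'],s['position'],abs(s['dq']).max())
b=snap('wrist','w5')[:230,160:480];c=snap('scene','s5')[100:300,220:460]
cv2.imwrite('pics/m5.png',np.vstack([cv2.resize(c,(400,333)),cv2.resize(b,(400,264*400//367))])[:,:,::-1])
```

```text
[ 0.55190062 -0.05512609 -7.39692701] [-0.00338808 -0.11420294 -0.00893652] [0.43251586 0.14383203 0.30221191] 0.002076771798298147
```

View pics/m5.png

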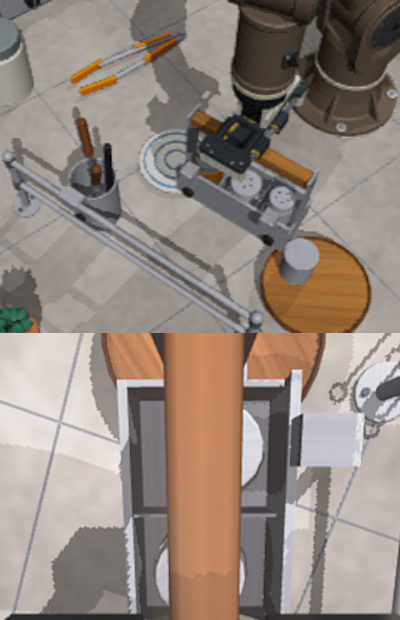

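The caddy hangs free and level in front of the rail, with the visible shakers upright. Its underside is about 0.156 m up, above the 0.106 m tin, and the hooks are about 10 cm in front of the bar. Everything is motionless, so I'm handing in.

```bash
python3 -c "
from cell import arm
print(arm.sign_off())"
```

```text
the job is handed in; nothing more can be done
None
```

The caddy is off the rail and handed in: held level and still, underside about 15.6 cm above the pavers and hooks roughly 10 cm in front of the top bar; I never saw the third shaker clearly (hidden under the gripper), and near the top of the lift the rubber buffers appeared to press on the top bar at about 5 N.

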